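Lock a spring channel nut into the bench rail

ROBOT

A 7-joint arm with a two-finger parallel gripper is mounted at the origin on the work surface. World frame = base frame: x ahead of the robot, y to its left, z up, the work surface at z = 0. Lengths are in m, angles in rad, forces in N, time in s.
With the tool pointing down it reaches from about 0.4 to 0.85 m from the base axis. Payload 4.5 kg.
Tool frame: the origin (TCP) lies at the very end of the fingers, on their centre line; the grasp point (between the pads) lies 19 mm behind it; z points along the fingers, y is the direction in which the jaws open and shut (so a half turn about z gives the same grasp; the last joint's range is limited). The gripper opens to 88 mm and grips with 3 to 60 N. Pads are 18 mm wide; open, the fingers measure 123 mm over their backs; the gripper's body (75 mm by 187 mm) begins 45 mm behind the grasp point.
Start: joints at [1.167, 0.689, -0.195, 1.565, 0.157, 0.902, -0.215], TCP at [0.265, -0.566, 0.239] pointing down, gripper open.
Joint ranges: [-3.01, 3.01], [-0.46, 2.08], [-1.47, 1.51], [0.13, 2.56], [-1, 4.14], [0.04, 2.09], [-2.66, 2.66]. Speed limits (rad/s): [2.57, 2.57, 3.14, 3.14, 3.14, 3.14, 3.14].

INTERFACE

Orientations are given as a unit quaternion [w, x, y, z].
In Python, from bench import monitor, camera, hand_in gives the robot as it stands. The module is installed in compiled form; this text tells all that it offers.
- The arm moves only by the shell command python3 -m pendant 'ROWS'. ROWS is a JSON object of lists of equal length, an entry for each row: "fingers": the gripper command: -1 is fully open, 1 is shut, values between are in proportion; "delta_pos": the shift along the tool's x, y, z in m, a list of three; "angular": the turn, a rotation vector about the tool's x, y, z in units of 5 degrees (1.0 is 5 degrees), a list of three. In form: {"fingers": [fingers, ...], "delta_pos": [[tx, ty, tz], ...], "angular": [[wx, wy, wz], ...]}. A call has 1 to 8 rows; each row shifts and turns the commanded pose from where the row before left it, along the tool's axes as they then stand; what a row does not reach is not made up. A row lasts 1/10 s, in which the tool goes at most 50 mm and 8.59 degrees, less where a joint would pass 70% of its speed; a pose out of reach is approached as far as the arm can. A call is refused whole if a number of a shift passes 0.05 or a number of a turn 1, either way. A call with a gripper value outside its range is refused whole. The fingers move at their own pace and stop on an object; the grip force is fixed at half the most. Time passes only in rows, so rows that do not move let the fingers close. It gives the time, the measured TCP pose, the force and the opening at its end, in the units of the state.
- monitor.get_state(): the state, without advancing time (a new reading comes with each control period).
- camera(name): name is "scene" or "top" or "wrist"; returns a dict with "frame" (384x512x3 uint8, red, green, blue), "fx", "fy", "cx", "cy" (pixels), "R" (3x3) and "t" (3): a world point X has camera coordinates R X + t. Camera axes: x right, y down, z forward; pixel columns grow to the right and rows downward; lengths in m; the calibration is good to about 2 mm. The wrist camera is an equidistant fisheye: a pixel r from the principal point sees the ray r / f radians off the axis. A picture is of the moment at which its call begins. There is no depth.
- hand_in(): hands the job in, once; it reports no verdict.
The state is a dict: "time_s": time; "qpos": joint angles; "qd": joint speeds; "joint_torque": joint torques, N m; "position": TCP position; "orientation": TCP orientation; "ft_force": force on the tool from outside, world axes, zero at the start; "ft_torque": the same for the moment, N m; "width": opening from 0.0 (shut) to 1.0 (fully open).
Only numpy, scipy, OpenCV 4.12 (cv2) and the standard library are available. Lean on these libraries where they do the work, as an engineer would, in place of code of your own. Each camera call takes 0.05 s, during which the arm holds its last target.

TASK

Fit the spring nut into the rail's slot, about midway between the two clamp bars: put it in lengthwise, press it down against its spring until its block is under the rail's lips, turn it a quarter turn clockwise and let it rise so that its grooves catch the lips. Then prove that it holds by pulling its tab straight up with a steady 16 N or so for a second (never more than 20 N), and let go, leaving it locked. Be gentle: never force nut and rail against each other, and leave the other things on the bench alone.

Things in the scene. Friction and masses are not known exactly. Their poses are not given: they have to be found in the camera images.
- nut: Loose spring channel nut, 73 mm tall, about 90 g, standing on its foot. Origin: underside of the foot (spring relaxed); z up its axis, heights from there; x along the block. Foot: steel disc 18.5 mm wide, 3 mm thick, on a coil spring of 0.9 N/mm that gives 12 mm, then is solid (11 N). A half turn about z gives the same shape.
- nut_block (a point): Centre of the top of the nut's steel block, height 29 mm. Block: heights 20 to 29 mm, 34 mm long (x), 19.5 mm wide (y), lowest 2 mm narrowed to 16 mm as lead-in. Corners (+x,-y) and (-x,+y) are rounded, the other two square: under the lips it turns only clockwise seen from above, and stops on the rail's walls about 6 degrees past the quarter turn.
- nut_grooves (a point): On the nut's axis at the level of the groove bottoms, height 26 mm. Two grooves cross the block's top along y, 5.6 mm wide, 3 mm deep, centred 12.25 mm either side of the axis.
- nut_tab (a point): Centre of the nut's white flat tab, height 58 mm: the tab is 26 mm along x, 12 mm thick along y (grasp it across this), heights 43 to 73 mm. Below it a round stem, 12 mm diameter, down to the block.
- rail: Steel strut channel fixed to the bench: 260 mm long (y), 41 mm wide (x), 31 mm high, with an upward slot 22 mm wide along y; ends capped. Origin: centre of its underside, 0 to 8 mm above the bench (on a pad). Two clamp bars lie across its top at y = -105 and +105 mm, 24 mm wide, 10 mm high.
- rail_mid (a point): Middle of the slot at the level of the rail's top face (31 mm above the rail's origin), midway between the clamp bars: the nut goes here. Axes as the rail's.
- rail_floor (a point): Middle of the rail's inside floor, 2.5 mm above the rail's origin; 36 mm between the inside walls. The nut's block clears the lips when the nut's origin is over 6 mm below the rail's origin (spring about 8 N); the spring is solid at 9.5 mm below (11 N).
- rail_lips: The rail's two turned-down lips, part of the rail, same origin and axes: 2.5 mm thick, 11 to 13.5 mm either side of the slot's middle, from 31 down to 23 mm above the origin. Locked, the nut's x lies along the rail's x, its origin 3 mm below the rail's, and its spring presses it up on the lips with 5 N.
- puck: Bystander: round aluminium sample puck, 48 mm in diameter, 24 mm high, loose; origin under its centre.
- knob_screw: Bystander: dark steel knob screw standing on its round knob (38 mm diameter), 50 mm high, loose; origin under its centre.

How it is judged:
On the way, in this order (a step that is already met when the one before it is completed fails the run):
1. the nut's block is pressed under the rail's lips, in the slot midway between the clamp bars (within 25 mm) (x of nut in the frame of rail between -0.004 and 0.004 m and y of nut in the frame of rail between -0.025 and 0.025 m and z of nut in the frame of rail below -0.0058 m), for 0.05 s.
2. with the nut turned across and its grooves on the lips, it is pulled up: 15 N or more between nut and lips (a pull of about 11 N and the spring) for 0.4 s (x of nut in the frame of rail between -0.004 and 0.004 m and y of nut in the frame of rail between -0.025 and 0.025 m and z of nut in the frame of rail between -0.0048 and -0.0012 m and angle between the x axis of nut and the x axis of rail, either way round below 0.2 rad and angle between nut's own z axis and vertical below 0.08 rad and contact force between nut and rail_lips above 15 N), for 0.4 s.
At the end, for the whole second after the job is handed in: The nut stands locked in the rail and at rest: within 25 mm of midway between the clamp bars and 4 mm of the slot's middle, turned across the slot within 0.2 rad, upright within 0.08 rad, its grooves up on the lips (origin 1.2 to 4.8 mm below the rail's origin) (x of nut in the frame of rail between -0.004 and 0.004 m and y of nut in the frame of rail between -0.025 and 0.025 m and z of nut in the frame of rail between -0.0048 and -0.0012 m and angle between the x axis of nut and the x axis of rail, either way round below 0.2 rad and angle between nut's own z axis and vertical below 0.08 rad and linear speed of nut below 0.02 m/s); the robot touches nothing.
It fails at once if nut and rail forced against each other with more than 40 N (contact force between nut and rail above 40 N).
It fails at once if the locked nut is pulled too hard: over 27 N between nut and lips (a pull of about 22 N and the spring) (x of nut in the frame of rail between -0.004 and 0.004 m and y of nut in the frame of rail between -0.025 and 0.025 m and z of nut in the frame of rail between -0.0048 and -0.0012 m and angle between the x axis of nut and the x axis of rail, either way round below 0.2 rad and angle between nut's own z axis and vertical below 0.08 rad and contact force between nut and rail_lips above 27 N).
It fails at once if the robot presses on the rail with more than 25 N (contact force between any of the fingers, the arm and rail above 25 N).
It fails at once if a bystander is moved more than 20 mm (distance of any of puck, knob_screw from where it was at the start of the episode above 0.02 m).
It also fails if it takes over 72 s, if anything falls off the work surface, if the arm or the gripper's body presses on something with over 40 N, if the wrist force passes 120 N, or if a joint passes its speed limit or range.

## Working session

There is one attempt and no reset: what is moved stays moved. The work goes in short steps, Python scripts to look and compute and a shell command to move; the robot and the scene stay as the last step left them, time stands still between calls to the robot, and variables do not carry over. Pictures are saved under pics/ and viewed, and the job is handed in when it is done.

```bash
mkdir -p pics; python3 - <<'E'
from bench import monitor,camera
import cv2
s=monitor.get_state()
for k,v in s.items(): print(k,v)
for n in ["scene","top","wrist"]:
    c=camera(n); cv2.imwrite(f"pics/{n}0.png",c["frame"][:,:,::-1]); print(n,c["fx"],c["fy"],c["cx"],c["cy"],c["R"],c["t"])
E
```

```text
time_s 0.0
qpos [ 1.16679192  0.69000991 -0.19450581  1.56633566  0.15732501  0.90252566
 -0.21506302]
qd [-0.00093711  0.00192399  0.00081129 -0.00134432 -0.00078418 -0.0001985
 -0.00043749]
joint_torque [ 5.31802834e-04 -5.27563477e+01 -1.26696937e+00 -1.53428847e+01
 -5.27835789e-02  6.54828065e-03  2.09297364e-04]
position [ 0.2646422  -0.56549962  0.2378959 ]
orientation [-8.98698348e-04  9.76121929e-01  2.17221296e-01 -2.83000906e-04]
ft_force [ 0.89296232 -0.35048206 -0.56155891]
ft_torque [-0.06155345  0.0295498   0.01534885]
width 0.9984138628963216
scene 439.687351841704 439.687351841704 254.9310556209694 193.43437108086027 [[-0.85747341  0.51437094 -0.01272319]
 [ 0.38698142  0.62841977 -0.67478439]
 [-0.33909398 -0.58353331 -0.73790524]] [ 0.41326012 -0.21656538  1.09935657]
top 377.5665537889309 377.5665537889309 257.9746776179476 197.22573545664412 [[ 2.76498902e-02 -9.99617592e-01  3.91705490e-04]
 [-9.96825438e-01 -2.76019219e-02 -7.46805228e-02]
 [ 7.46627762e-02  1.67444626e-03 -9.97207434e-01]] [0.08187814 0.53160894 0.68439375]
wrist 297.3186396354542 297.3186396354542 257.31830378620407 190.34689061423398 [[ 0.42364564 -0.90582608 -0.00186548]
 [-0.85713284 -0.40153674  0.3226322 ]
 [-0.29299772 -0.13508277 -0.94652257]] [-0.6247776  -0.04489754  0.39166952]
```

View pics/scene0.png

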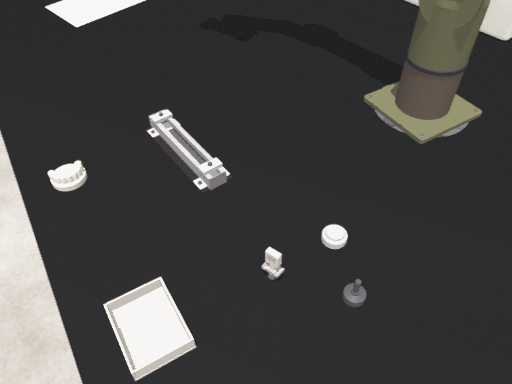

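View pics/top0.png

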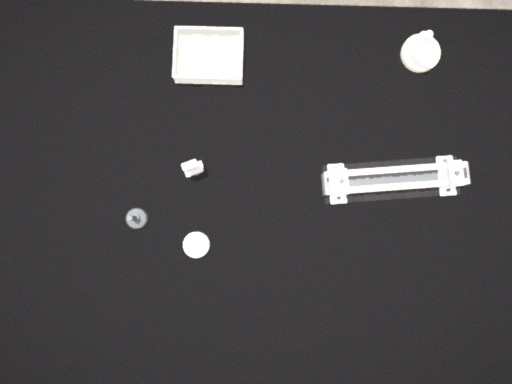

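View pics/wrist0.png

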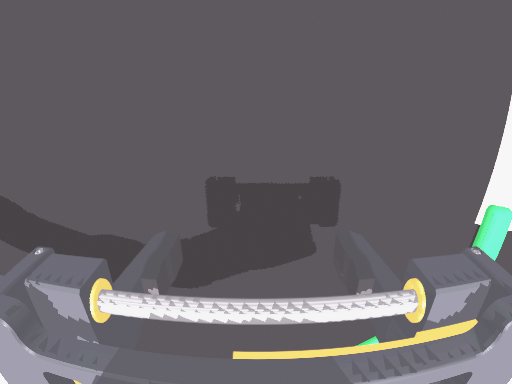

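The top view shows the nut near (193,168), the rail from (325,180) to (470,172), the puck at (196,245) and the knob at (137,218). I'll enlarge the top and scene views.

```bash
cat > h.py <<'E'
import numpy as np,cv2
from bench import camera,monitor
def ray(c,u,v):
    R=np.array(c["R"]);t=np.array(c["t"]);C=-R.T@t
    d=R.T@np.array([(u-c["cx"])/c["fx"],(v-c["cy"])/c["fy"],1.]);return C,d
def onz(c,u,v,z):
    C,d=ray(c,u,v);return C+d*(z-C[2])/d[2]
def tri(c1,p1,c2,p2):
    C1,d1=ray(c1,*p1);C2,d2=ray(c2,*p2);d1/=np.linalg.norm(d1);d2/=np.linalg.norm(d2)
    s=np.linalg.lstsq(np.c_[d1,-d2],C2-C1,rcond=None)[0]
    a,b=C1+s[0]*d1,C2+s[1]*d2;return (a+b)/2,np.linalg.norm(a-b)
def proj(c,X):
    p=np.array(c["R"])@np.array(X)+np.array(c["t"]);return c["fx"]*p[0]/p[2]+c["cx"],c["fy"]*p[1]/p[2]+c["cy"]
def crop(c,x0,y0,w,h,s,name):
    f=c["frame"][y0:y0+h,x0:x0+w,::-1];cv2.imwrite(name,cv2.resize(f,None,fx=s,fy=s,interpolation=cv2.INTER_CUBIC))
E
python3 - <<'E'
from h import *
t=camera("top");s=camera("scene")
crop(t,315,140,160,75,5,"pics/t_rail.png");crop(t,170,150,50,40,12,"pics/t_nut.png")
crop(s,140,100,100,95,6,"pics/s_rail.png");crop(s,250,235,50,50,11,"pics/s_nut.png")
E
```

```text
(no output)
```

View pics/t_rail.png

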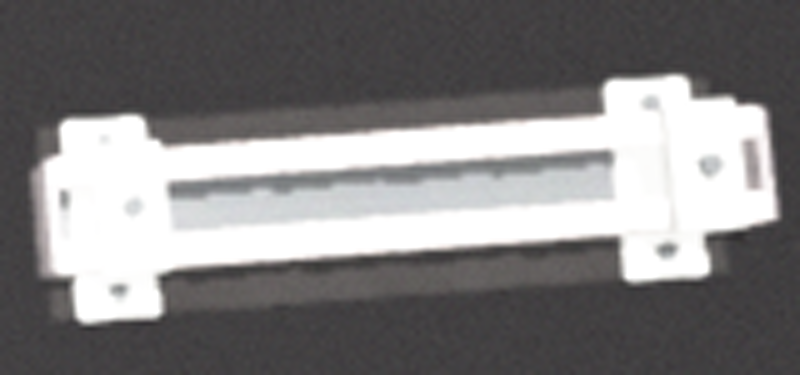

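View pics/t_nut.png

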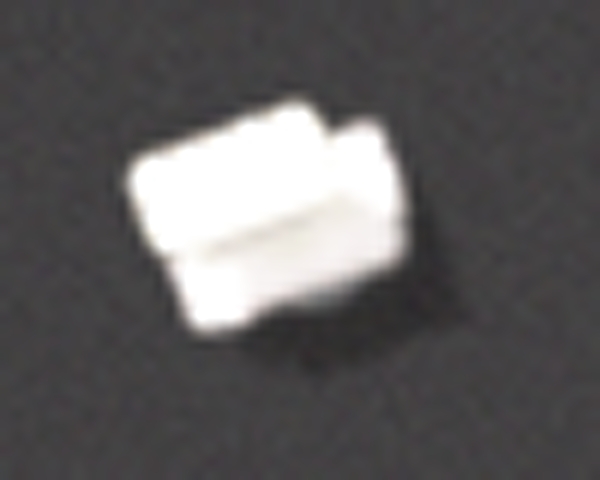

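View pics/s_rail.png

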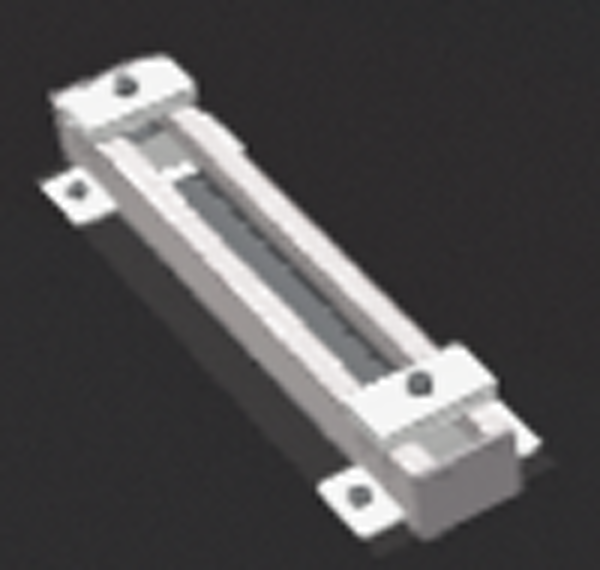

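View pics/s_nut.png

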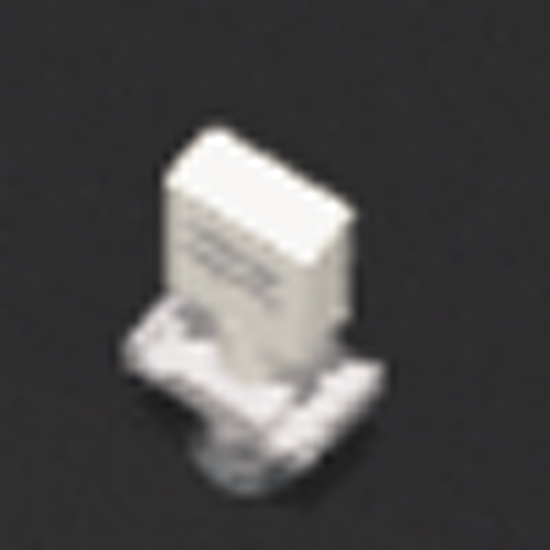

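```bash
python3 - <<'E'
from h import *
np.set_printoptions(precision=4,suppress=True)
t=camera("top");s=camera("scene")
T=lambda x,y:((x+.5)/5+315-.5,(y+.5)/5+140-.5)
S=lambda x,y:((x+.5)/6+140-.5,(y+.5)/6+100-.5)
TN=lambda x,y:((x+.5)/12+170-.5,(y+.5)/12+150-.5)
SN=lambda x,y:((x+.5)/11+250-.5,(y+.5)/11+235-.5)
print("bolt+y",tri(t,T(134,207),s,S(420,384)))
print("bolt-y",tri(t,T(710,165),s,S(125,87)))
print("foot bolts", tri(t,T(119,290),s,S(360,496)),tri(t,T(651,102),s,S(78,190)))
# foot bolts planes
for p in [(119,290),(104,140),(651,102),(668,250)]: print(onz(t,*T(*p),.008))
for z in (.031,.035,.039):
  print("slot edges z",z)
  for p in [(170,182),(610,152),(170,232),(610,200)]: print(onz(t,*T(*p),z))
print("nut tab top",tri(t,TN(235,175),s,SN(262,196)))
for p in [(130,165),(300,98),(328,140),(165,255)]: print(onz(t,*TN(*p),.073))
for p in [(218,125),(353,213),(312,265),(165,180)]: print('s',onz(s,*SN(*p),.073))
E
```

```text
bolt+y (array([ 0.5601, -0.053 ,  0.0427]), np.float64(0.0022344677989343865))
bolt-y (array([ 0.5816, -0.2618,  0.0428]), np.float64(0.0013922329104946447))
foot bolts (array([ 0.5558, -0.0776, -0.0405]), np.float64(0.0426340865490782)) (array([ 0.6103, -0.258 ,  0.007 ]), np.float64(0.0026224525930952274))
[ 0.5335 -0.0559  0.008 ]
[ 0.5908 -0.0495  0.008 ]
[ 0.6112 -0.2584  0.008 ]
[ 0.5546 -0.2643  0.008 ]
slot edges z 0.031
[ 0.5722 -0.0694  0.031 ]
[ 0.5878 -0.2317  0.031 ]
[ 0.5536 -0.0696  0.031 ]
[ 0.57   -0.2315  0.031 ]
slot edges z 0.035
[ 0.5716 -0.0684  0.035 ]
[ 0.5872 -0.2298  0.035 ]
[ 0.5532 -0.0686  0.035 ]
[ 0.5694 -0.2297  0.035 ]
slot edges z 0.039
[ 0.5711 -0.0675  0.039 ]
[ 0.5865 -0.2279  0.039 ]
[ 0.5527 -0.0677  0.039 ]
[ 0.5689 -0.2278  0.039 ]
nut tab top (array([0.5785, 0.2187, 0.0711]), np.float64(0.003019606094603932))
[0.5805 0.2327 0.073 ]
[0.5909 0.2085 0.073 ]
[0.5849 0.2043 0.073 ]
[0.5675 0.2271 0.073 ]
s [0.5767 0.2064 0.073 ]
s [0.5682 0.2304 0.073 ]
s [0.5784 0.2349 0.073 ]
s [0.5889 0.2107 0.073 ]
```

```bash
cat >> h.py <<'E'
from scipy.spatial.transform import Rotation as Ro
np.set_printoptions(precision=4,suppress=True)
def st():
    s=monitor.get_state();q=s["orientation"];R=Ro.from_quat([q[1],q[2],q[3],q[0]]).as_matrix();return s,np.array(s["position"]),R
def rep(target=None,yang=None):
    s,p,R=st();a=np.degrees(np.arctan2(R[1,1],R[0,1]))
    print("t",s["time_s"],"p",p,"yang %.2f"%a,"tilt",np.degrees(R[:2,2]),"q7 %.3f"%s["qpos"][6],"F",np.array(s["ft_force"]),"w %.4f"%(s["width"]*.088))
    if target is not None: print("delta tool mm",R.T@(np.array(target)-p)*1000)
    if yang is not None:
        d=(yang-a+90)%180-90; print("turn units about tool z",-d/5)
def fisheye(c,X):
    p=np.array(c["R"])@np.array(X)+np.array(c["t"]);th=np.arctan2(np.hypot(p[0],p[1]),p[2]);ph=np.arctan2(p[1],p[0]);r=c["fx"]*th
    return c["cx"]+r*np.cos(ph),c["cy"]+r*np.sin(ph)
def fray(c,u,v):
    dx,dy=u-c["cx"],v-c["cy"];r=np.hypot(dx,dy);th=r/c["fx"];d=np.array([np.sin(th)*dx/r,np.sin(th)*dy/r,np.cos(th)])
    R=np.array(c["R"]);return -R.T@np.array(c["t"]),R.T@d
def fonz(c,u,v,z):
    C,d=fray(c,u,v);return C+d*(z-C[2])/d[2]
E
python3 - <<'E'
from h import *
rep([.579,.219,.20],22)
c=camera("wrist");s,p,R=st();C=-np.array(c["R"]).T@c["t"];print("cam in tool",R.T@(C-p), R.T@np.array(c["R"])[2])
E
```

```text
t 0.35 p [ 0.2649 -0.566   0.2385] yang -64.91 tilt [-0.0079  0.0176] q7 -0.215 F [-0.3574 -0.4639 -0.4512] w 0.0879
delta tool mm [ 617.2329 -577.7499   38.7446]
turn units about tool z -17.382993393383686
cam in tool [ 0.0837  0.0008 -0.146 ] [-0.3225 -0.0006  0.9466]
```

```bash
M='{"fingers":[-1,-1,-1,-1,-1,-1,-1,-1],"delta_pos":[[0.03,-0.028,0],[0.034,-0.032,0],[0.034,-0.032,0],[0.034,-0.032,0],[0.034,-0.032,0],[0.034,-0.032,0],[0.034,-0.032,0],[0.034,-0.032,0]],"angular":[[0,0,0],[0,0,0],[0,0,0],[0,0,0],[0,0,0],[0,0,0],[0,0,0],[0,0,0]]}'; echo skip
```

```text
skip
```

```bash
python3 -m pendant '{"fingers":[-1,-1,-1,-1,-1,-1,-1,-1],"delta_pos":[[0.02,-0.02,0],[0.034,-0.032,0],[0.034,-0.032,0],[0.034,-0.032,0],[0.034,-0.032,0],[0.034,-0.032,0],[0.034,-0.032,0],[0.034,-0.032,0]],"angular":[[0,0,0],[0,0,0],[0,0,0],[0,0,0],[0,0,0],[0,0,0],[0,0,0],[0,0,0]]}'; python3 -c "
from h import *
rep([.579,.219,.20],22)"
```

```text
time_s: 1.2
position: [0.3958, -0.234, 0.239]
orientation: [0.0, 0.976, 0.217, 0.0]
ft_force: [1.4, 0.6, -0.2]
width: 1.0
t 1.2 p [ 0.3958 -0.234   0.239 ] yang -64.93 tilt [ 0.0474 -0.0212] q7 -0.843 F [ 1.3703  0.595  -0.2266] w 0.0880
delta tool mm [ 357.8746 -332.7585   38.9737]
turn units about tool z -17.385546743759882
```

```bash
python3 -m pendant '{"fingers":[-1,-1,-1,-1,-1,-1,-1,-1],"delta_pos":[[0.034,-0.032,0],[0.034,-0.032,0],[0.034,-0.032,0],[0.034,-0.032,0],[0.034,-0.032,0],[0.034,-0.032,0],[0.034,-0.032,0],[0.034,-0.032,0]],"angular":[[0,0,0],[0,0,0],[0,0,0],[0,0,0],[0,0,0],[0,0,0],[0,0,0],[0,0,0]]}';python3 -m pendant '{"fingers":[-1,-1,-1,-1,-1,-1,-1,-1],"delta_pos":[[0.034,-0.032,0],[0.02,-0.02,0],[0,0,0],[0,0,0],[0,0,0],[0,0,0],[0,0,0],[0,0,0]],"angular":[[0,0,0],[0,0,-1],[0,0,-1],[0,0,-1],[0,0,-1],[0,0,-1],[0,0,-1],[0,0,-1]]}'; python3 -c "
from h import *
rep([.579,.219,.20],22)"
```

```text
time_s: 2.0
position: [0.5336, 0.1134, 0.2389]
orientation: [0.0, 0.976, 0.217, 0.0]
ft_force: [0.5, 0.8, 0.2]
width: 1.001
time_s: 2.8
position: [0.5599, 0.1815, 0.2388]
orientation: [0.0, 0.865, 0.502, 0.0]
ft_force: [-0.0, 0.3, 0.0]
width: 0.999
t 2.8 p [0.5599 0.1815 0.2388] yang -29.71 tilt [ 0.0084 -0.0032] q7 -1.127 F [-0.0175  0.2948  0.0148] w 0.0879
delta tool mm [42.0546 -1.9955 38.7652]
turn units about tool z -10.341252477094418
```

```bash
python3 -m pendant '{"fingers":[-1,-1,-1,-1,-1,-1,-1,-1],"delta_pos":[[0.01,0,0.01],[0,0,0.01],[0,0,0.01],[0,0,0.01],[0,0,0],[0,0,0],[0,0,0],[0,0,0]],"angular":[[0,0,-1],[0,0,-1],[0,0,-1],[0,0,-1],[0,0,-1],[0,0,-1],[0,0,-1],[0,0,-1]]}';python3 -m pendant '{"fingers":[-1,-1,-1,-1],"delta_pos":[[0,0,0],[0,0,0],[0,0,0],[0,0,0]],"angular":[[0,0,-1],[0,0,-1],[0,0,-0.35],[0,0,0]]}'; python3 -c "
from h import *
rep([.579,.219,.20],22)
c=camera('wrist');cv2.imwrite('pics/w1.png',c['frame'][:,:,::-1])
for z in (.073,.029): print(fisheye(c,[.579,.219,z]))
"
```

```text
time_s: 3.6
position: [0.565, 0.19, 0.1987]
orientation: [0.0, 0.641, 0.768, -0.0]
ft_force: [-0.5, -0.1, 0.7]
width: 0.998
time_s: 4.0
position: [0.5649, 0.19, 0.1986]
orientation: [-0.0, 0.561, 0.828, -0.0]
ft_force: [-0.2, -0.3, -0.0]
width: 0.999
t 4.0 p [0.5649 0.19   0.1986] yang 21.77 tilt [-0.0052  0.001 ] q7 -0.455 F [-0.1932 -0.2605 -0.0224] w 0.0879
delta tool mm [21.7187 23.832  -1.3609]
turn units about tool z -0.045646347065419944
(np.float64(283.3083728668893), np.float64(159.21451894518805))
(np.float64(279.897767377504), np.float64(150.23453722507912))
```

View pics/w1.png

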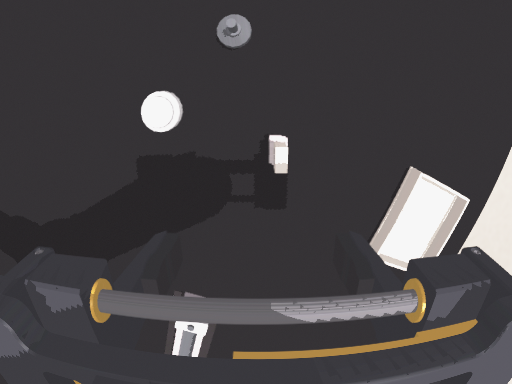

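The nut appears at (279,153) in the wrist view, close to the predicted (283,159). I'll enlarge it.

```bash
python3 -c "
from h import *
c=camera('wrist');crop(c,250,120,60,70,8,'pics/w1n.png')
"
```

```text
(no output)
```

View pics/w1n.png

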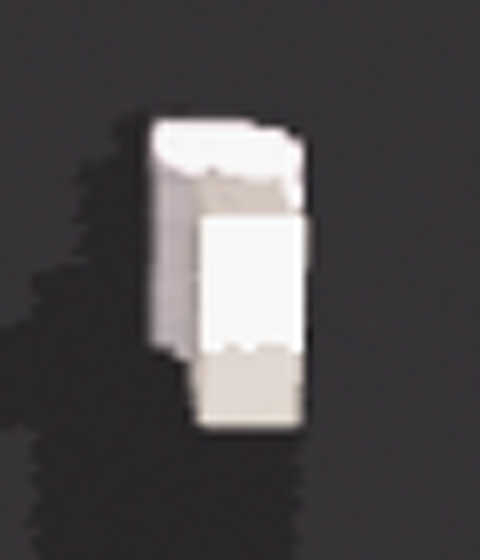

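```bash
python3 -c "
from h import *
c=camera('wrist');W=lambda x,y:((x+.5)/8+250-.5,(y+.5)/8+120-.5)
P=[fonz(c,*W(*p),.073) for p in [(198,213),(308,213),(302,428),(198,428)]]
for p in P: print(p)
P=np.array(P);m=P.mean(0);print(m)
d=(P[0]+P[1]-P[2]-P[3])/2;print(np.linalg.norm(d),np.degrees(np.arctan2(d[1],d[0])));d=P[3]-P[0];print(np.degrees(np.arctan2(d[1],d[0])))
d=P[1]-P[0];print(np.linalg.norm(d),np.degrees(np.arctan2(d[1],d[0])))
for p in [(152,120),(303,140),(150,348)]: print('block',fonz(c,*W(*p),.029))
rep([m[0],m[1],.12],22)
"
```

```text
[0.5664 0.2274 0.073 ]
[0.5783 0.2322 0.073 ]
[0.5879 0.2081 0.073 ]
[0.5764 0.2034 0.073 ]
[0.5772 0.2178 0.073 ]
0.02592193090998739 112.11116904162675
-67.43649428247046
0.012806002789928052 22.193350288036036
block [0.5612 0.2303 0.029 ]
block [0.581  0.2355 0.029 ]
block [0.5728 0.2011 0.029 ]
t 4.15 p [0.5649 0.1901 0.1987] yang 21.77 tilt [ 0.0105 -0.0081] q7 -0.455 F [-0.7191 -0.1585  0.6814] w 0.0877
delta tool mm [21.1254 21.6784 78.7434]
turn units about tool z -0.04671634728308618
```

```bash
python3 -m pendant '{"fingers":[-1,-1,-1,-1,-1,-1],"delta_pos":[[0.02,0.02,0],[0.001,0.0017,0.03],[0,0,0.04],[0,0,0.03],[0,0,0],[0,0,0]],"angular":[[0,0,-0.05],[0,0,0],[0,0,0],[0,0,0],[0,0,0],[0,0,0]]}'; python3 -c "
from h import *
rep([.5772,.2178,.046],22.1)
c=camera('wrist');cv2.imwrite('pics/w2.png',c['frame'][:,:,::-1])
print(fisheye(c,[.5772,.2178,.073]))
"
```

```text
time_s: 4.75
position: [0.5773, 0.218, 0.0991]
orientation: [-0.0, 0.559, 0.829, 0.0]
ft_force: [0.8, 0.1, 0.5]
width: 0.999
t 4.75 p [0.5773 0.218  0.0991] yang 22.07 tilt [-0.0023  0.0028] q7 -0.546 F [0.8151 0.1224 0.4924] w 0.0879
delta tool mm [-0.1767 -0.1905 53.0974]
turn units about tool z -0.005888832810271083
(np.float64(257.8018865697706), np.float64(227.06083273385383))
```

View pics/w2.png

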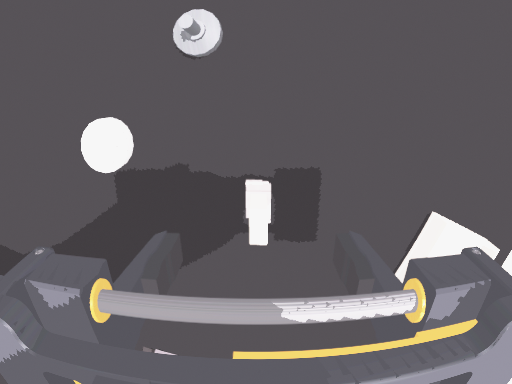

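The nut's tab at (258,228) is centred between the fingers, so I'll lower and grip.

```bash
python3 -m pendant '{"fingers":[-1,-1,-1,0,0.4,0.6,1,1],"delta_pos":[[0,0,0.03],[0,0,0.023],[0,0,0],[0,0,0],[0,0,0],[0,0,0],[0,0,0],[0,0,0]],"angular":[[0,0,0],[0,0,0],[0,0,0],[0,0,0],[0,0,0],[0,0,0],[0,0,0],[0,0,0]]}'; python3 -m pendant '{"fingers":[1,1,1,1],"delta_pos":[[0,0,0],[0,0,0],[0,0,0],[0,0,0]],"angular":[[0,0,0],[0,0,0],[0,0,0],[0,0,0]]}'; python3 -c "
from h import *
rep([.5772,.2178,.046],22.1)
"
```

```text
time_s: 5.6
position: [0.5775, 0.2178, 0.0463]
orientation: [0.0, 0.559, 0.829, 0.0]
ft_force: [-0.5, 0.7, 0.6]
width: 0.569
time_s: 6.0
position: [0.5772, 0.2177, 0.0456]
orientation: [-0.0, 0.559, 0.829, -0.0]
ft_force: [-0.4, 0.3, -0.6]
width: 0.206
t 6.0 p [0.5772 0.2177 0.0456] yang 22.09 tilt [-0.0061 -0.0074] q7 -0.588 F [-0.415   0.3219 -0.6484] w 0.0181
delta tool mm [ 0.1008  0.0833 -0.3758]
turn units about tool z -0.0026618345087740638
```

```bash
python3 -m pendant '{"fingers":[1,1,1,1],"delta_pos":[[0,0,0],[0,0,0],[0,0,0],[0,0,0]],"angular":[[0,0,0],[0,0,0],[0,0,0],[0,0,0]]}';python3 -m pendant '{"fingers":[1,1,1,1,1],"delta_pos":[[0,0,-0.02],[0,0,-0.04],[0,0,-0.04],[0,0,0],[0,0,0]],"angular":[[0,0,0],[0,0,0],[0,0,0],[0,0,0],[0,0,0]]}'; python3 -c "
from h import *
rep([.5709,-.1574,.146],5.88)
c=camera('wrist');cv2.imwrite('pics/w3.png',c['frame'][:,:,::-1]);crop(c,180,180,160,120,5,'pics/w3n.png')
"
```

```text
time_s: 6.4
position: [0.5772, 0.2177, 0.0457]
orientation: [0.0, 0.559, 0.829, -0.0]
ft_force: [0.0, 0.2, -0.6]
width: 0.134
time_s: 6.9
position: [0.5776, 0.2177, 0.1464]
orientation: [0.001, 0.559, 0.829, 0.001]
ft_force: [-0.5, -0.7, -1.3]
width: 0.137
t 6.9 p [0.5776 0.2177 0.1464] yang 22.07 tilt [0.0895 0.0167] q7 -0.511 F [-0.4653 -0.6917 -1.3479] w 0.0120
delta tool mm [-345.0616 -147.1169    0.2727]
turn units about tool z 3.2382569435759136
```

View pics/w3n.png

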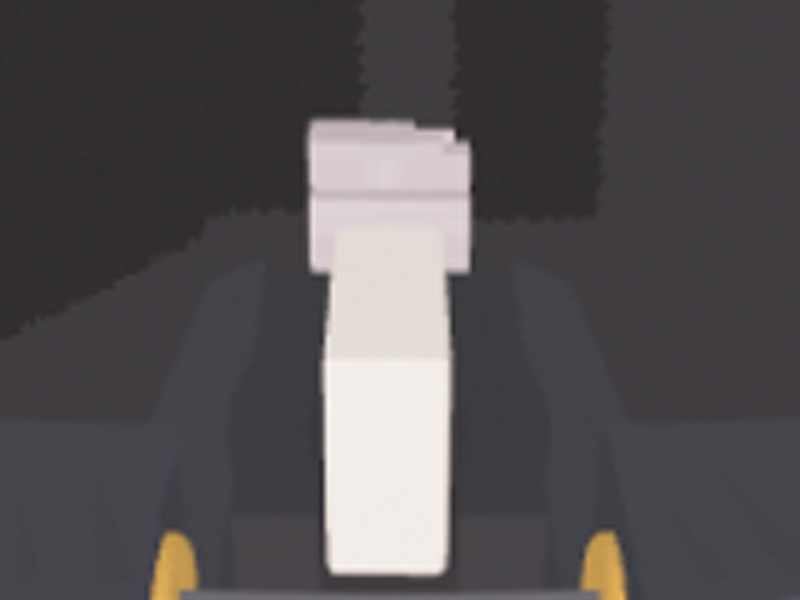

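```bash
python3 -c "
from h import *
c=camera('wrist');s,p,R=st();W=lambda x,y:((x+.5)/5+180-.5,(y+.5)/5+180-.5)
for q in [(323,357),(452,357),(448,575),(328,575)]: print(R.T@(fonz(c,*W(*q),p[2]+.027)-p)*1000)
# block top square corners: groove side edge (310,270),(470,270) top; heights
for q in [(311,195),(470,197),(311,270),(470,270)]: print('blk',R.T@(fonz(c,*W(*q),p[2]-.017)-p)*1000)
"
```

```text
[ 12.7954  -6.1172 -26.994 ]
[ 12.8022   5.8595 -27.0249]
[-13.2867   5.9805 -27.0054]
[-13.2984  -6.1871 -26.9741]
blk [ 9.5793 -9.3598 17.0169]
blk [ 9.3161  9.8358 16.9676]
blk [-0.6052 -9.5771 17.0252]
blk [-0.6018 10.0456 16.9746]
```

```bash
python3 -m pendant '{"fingers":[1,1,1,1,1,1,1,1],"delta_pos":[[-0.03,-0.013,0],[-0.045,-0.019,0],[-0.045,-0.019,0],[-0.045,-0.019,0],[-0.045,-0.019,0],[-0.045,-0.019,0],[-0.045,-0.019,0],[-0.035,-0.015,0]],"angular":[[0,0,0],[0,0,0],[0,0,0],[0,0,0],[0,0,0],[0,0,0],[0,0,0],[0,0,0]]}';python3 -m pendant '{"fingers":[1,1,1,1,1,1],"delta_pos":[[-0.01,-0.005,0],[0,0,0],[0,0,0],[0,0,0],[0,0,0],[0,0,0]],"angular":[[0,0,0.24],[0,0,1],[0,0,1],[0,0,1],[0,0,0],[0,0,0]]}'; python3 -c "
from h import *
rep([.5709,-.1574,.146],5.88)
c=camera('wrist');cv2.imwrite('pics/w4.png',c['frame'][:,:,::-1]);c=camera('top');crop(c,315,140,160,75,5,'pics/t4.png')
"
```

```text
time_s: 7.8
position: [0.5698, -0.1501, 0.1438]
orientation: [-0.001, 0.56, 0.829, -0.002]
ft_force: [0.2, 0.3, -0.8]
width: 0.131
time_s: 8.4
position: [0.5703, -0.1562, 0.1449]
orientation: [-0.001, 0.669, 0.744, -0.0]
ft_force: [0.8, -0.3, -0.9]
width: 0.13
t 8.4 p [ 0.5703 -0.1562  0.1449] yang 6.07 tilt [-0.0879  0.0349] q7 -0.177 F [ 0.8321 -0.343  -0.9135] w 0.0114
delta tool mm [-1.2548  0.4843 -1.0779]
turn units about tool z 0.037368917322120866
```

View pics/w4.png

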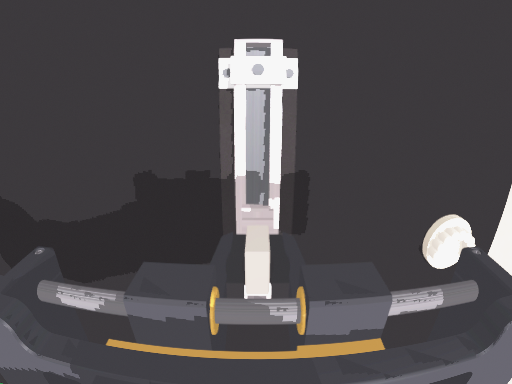

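```bash
python3 -c "
from h import *
c=camera('wrist');crop(c,210,30,95,160,5,'pics/w4n.png')
f=c['frame'].astype(int)
for v in (95,110,125,140,155,170): print(v,f[v,215:305].sum(1)//3)
"
```

```text
95 [ 59  60  59  66  76  81  80  81  82  80  81  83  82  81  83  82  78  57
 171 247 247 247 247 247 247 247 247 247 247 247 228 189 190 188 187 186
 187 183 185 187 187 187 189 189 186 185 184 185 190 190 158 106 107 106
 106 246 247 247 247 247 247 247 247 247 247 247 247  83  84  84  82  83
  83  82  82  82  83  82  83  84  83  73  62  60  60  59  60  59  60  59]
110 [ 60  59  60  59  74  81  81  82  80  81  81  80  80  81  83  82  73  57
 167 246 247 247 247 247 247 247 247 247 247 247 226 185 187 185 184 183
 183 179 183 187 184 184 185 186 184 182 181 180 159 108 106 106 106 106
 114 247 247 247 247 247 247 247 247 247 247 247 244 111  84  82  83  84
  84  83  82  82  82  83  83  83  80  71  60  59  60  59  60  60  59  60]
125 [ 60  59  59  61  73  85  85  83  83  82  82  82  84  84  83  82  82  66
  57 247 247 247 247 247 247 247 247 247 247 247 194 182 185 182 180 180
 180 177 179 182 181 181 182 182 179 178 176 178 162 107 105 105 105 105
 154 245 247 247 247 247 247 247 247 247 247 247 228  81  81  83  84  83
  85  84  84  85  85  84  84  83  84  60  60  60  59  60  60  61 
[... 418 characters left out ...]
3  84  85  81  84  83  84  83  58  57
  65 234 247 247 247 247 247 247 247 247 247 247 218 175 176 175 173 174
 173 172 174 176 174 176 175 175 174 172 172 174 163 104 105 105 105 107
 212 247 247 247 247 247 247 247 247 247 247 247  84  83  83  83  83  84
  84  83  81  83  83  84  85  78  66  59  60  59  60  59  60  59  59  60]
170 [ 59  59  60  60  60  64  80  83  84  84  82  81  84  81  84  81  78  57
  57 166 247 247 247 247 247 247 247 247 247 247 237 172 165 105 105 105
 118 163 166 168 166 167 167 167 169 169 168 169 156 104 104 105 104 113
 224 247 247 247 247 247 247 247 247 247 247 239  82  82  84  83  83  84
  84  83  82  83  84  84  83  74  60  60  59  60  52  46  45  45  46  46]
```

View pics/w4n.png

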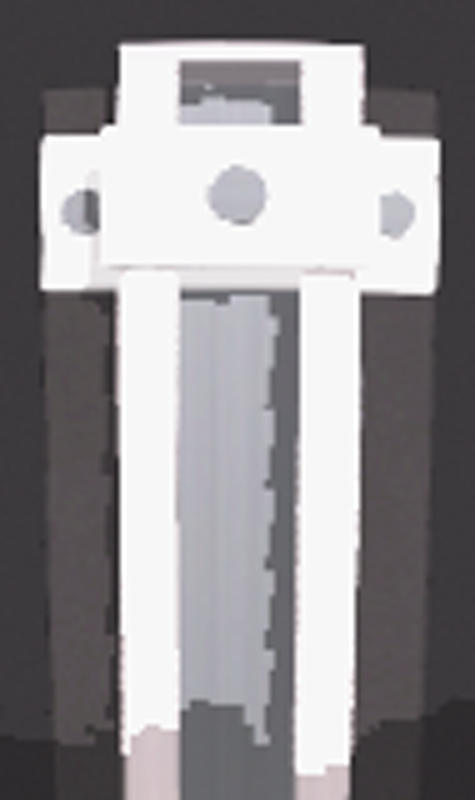

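```bash
python3 -c "
from h import *
c=camera('wrist');s,p,R=st();f=c['frame'].astype(float).mean(2)
def cross(v,a,b,th):
    r=f[v,a:b]
    out=[]
    for i in range(len(r)-1):
        if (r[i]-th)*(r[i+1]-th)<0: out.append(a+i+(th-r[i])/(r[i+1]-r[i]))
    return out
I=[];O=[];L=[]
for v in range(92,168,3):
    x=cross(v,228,296,215)
    x=[x[0],x[1],x[-2],x[-1]]
    P=[fonz(c,u,v,.034) for u in x]; I.append((P[1]+P[2])/2);O.append((P[0]+P[3])/2);L.append((np.linalg.norm(P[2]-P[1]),np.linalg.norm(P[3]-P[0])))
I=np.array(I);O=np.array(O);print(np.mean(L,0))
for A in (I,O):
    k=np.polyfit(A[:,1],A[:,0],1);print('slope deg',np.degrees(np.arctan(k[0])),'x at y=-.1574',np.polyval(k,-.1574), 'at cam', np.polyval(k,A[:,1].mean()),A[:,1].mean())
# bolt +y
W=lambda x,y:((x+.5)/5+210-.5,(y+.5)/5+30-.5)
print(fonz(c,*W(238,195),.045))
"
```

```text
[0.0211 0.0409]
slope deg -5.313899083203975 x at y=-.1574 0.5694318990963606 at cam 0.5646503936377442 -0.10599252588948152
slope deg -5.916143819511269 x at y=-.1574 0.57005831246214 at cam 0.5647218845359924 -0.10590236950137831
[ 0.5594 -0.0541  0.045 ]
```

```bash
python3 -m pendant '{"fingers":[1,1,1,1,1,1],"delta_pos":[[-0.0018,-0.0002,0],[0,0,0.025],[0,0,0.025],[0,0,0],[0,0,0],[0,0,0]],"angular":[[0,0,0.04],[0,0,0],[0,0,0],[0,0,0],[0,0,0],[0,0,0]]}'; python3 -c "
from h import *
rep([.5699,-.158,.09],5.88)
c=camera('wrist');crop(c,195,100,130,115,6,'pics/w5.png');c=camera('scene');crop(c,140,80,110,110,6,'pics/s5.png')
"
```

```text
time_s: 9.2
position: [0.5716, -0.1591, 0.0969]
orientation: [0.001, 0.671, 0.741, 0.001]
ft_force: [-0.5, -0.0, -0.8]
width: 0.134
t 9.2 p [ 0.5716 -0.1591  0.0969] yang 5.68 tilt [ 0.126  -0.0132] q7 -0.221 F [-0.5435 -0.0126 -0.7618] w 0.0118
delta tool mm [ 1.3186 -1.6278  6.945 ]
turn units about tool z -0.04020273219288413
```

View pics/w5.png

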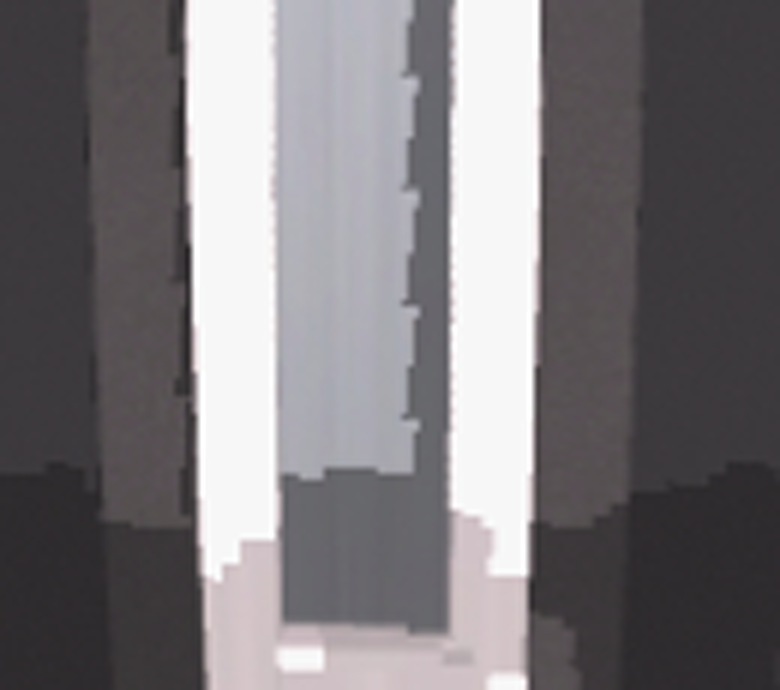

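View pics/s5.png

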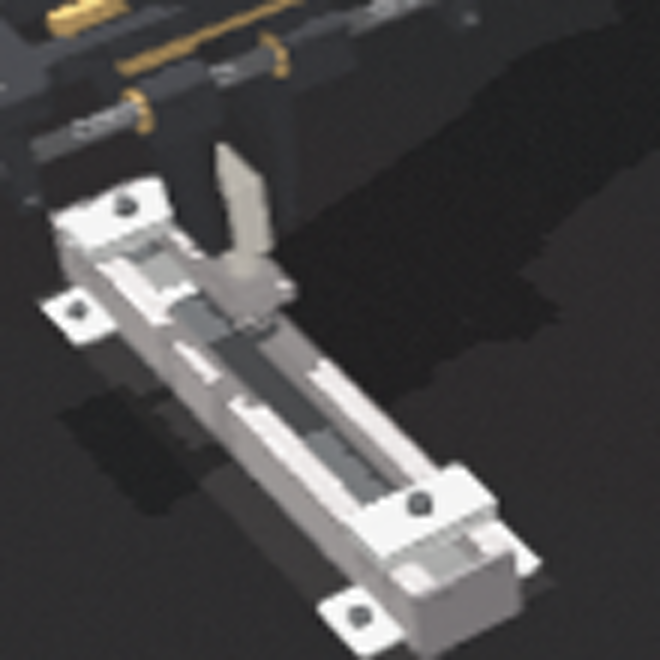

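```bash
python3 -m pendant '{"fingers":[1,1,1,1],"delta_pos":[[0,0,0],[0,0,0],[0,0,0],[0,0,0]],"angular":[[0,0,0],[0,0,0],[0,0,0],[0,0,0]]}'; python3 -c "
from h import *
rep([.5699,-.158,.09],5.88)
c=camera('wrist');s,p,R=st();f=c['frame'].astype(float).mean(2)
I=[];O=[];L=[]
for v in range(100,185,3):
    r=f[v,200:320];e=[200+i+(215-r[i])/(r[i+1]-r[i]) for i in range(119) if (r[i]-215)*(r[i+1]-215)<0]
    P=[fonz(c,u,v,.034) for u in (e[0],e[1],e[-2],e[-1])]; I.append((P[1]+P[2])/2);O.append((P[0]+P[3])/2);L.append((np.linalg.norm(P[2]-P[1]),np.linalg.norm(P[3]-P[0])))
I=np.array(I);O=np.array(O);print(np.mean(L,0))
for A in (I,O):
    k=np.polyfit(A[:,1],A[:,0],1);print('slope deg',np.degrees(np.arctan(k[0])),'x at y=-.158',np.polyval(k,-.158))
crop(c,195,100,130,170,4,'pics/w6.png')
"
```

```text
time_s: 9.7
position: [0.5707, -0.1591, 0.0958]
orientation: [0.0, 0.671, 0.741, 0.0]
ft_force: [-0.1, -0.9, -1.4]
width: 0.135
t 9.7 p [ 0.5707 -0.1591  0.0958] yang 5.69 tilt [ 0.0081 -0.0069] q7 -0.222 F [-0.0704 -0.8793 -1.3716] w 0.0119
delta tool mm [ 1.1761 -0.6929  5.8292]
turn units about tool z -0.03875821302514169
[0.0213 0.0406]
slope deg -5.81525091212413 x at y=-.158 0.5700269105062492
slope deg -5.756281568072399 x at y=-.158 0.5699779580323865
```

View pics/w6.png

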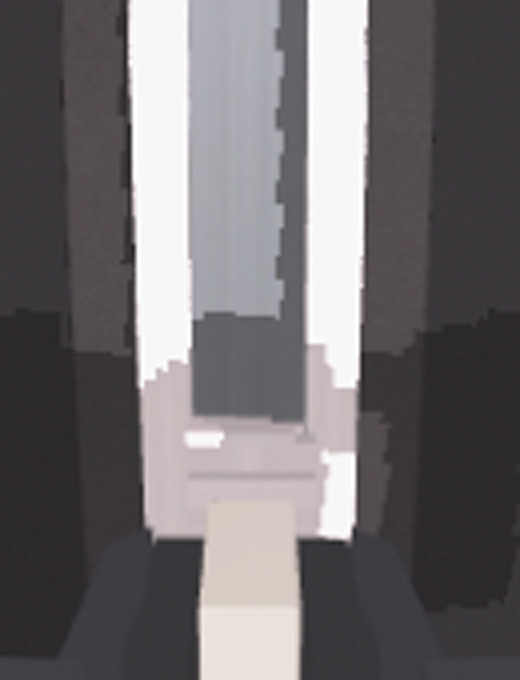

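```bash
python3 -m pendant '{"fingers":[1,1,1,1,1,1,1,1],"delta_pos":[[0.001,-0.0007,0],[0,0,0.005],[0,0,0.005],[0,0,0.005],[0,0,0.005],[0,0,0],[0,0,0],[0,0,0]],"angular":[[0,0,-0.02],[0,0,0],[0,0,0],[0,0,0],[0,0,0],[0,0,0],[0,0,0],[0,0,0]]}'; python3 -c "
from h import *
rep([.57,-.158,.071],5.8)
c=camera('wrist');crop(c,195,100,130,170,4,'pics/w7.png')
"
```

```text
time_s: 10.55
position: [0.5701, -0.1581, 0.0758]
orientation: [0.0, 0.671, 0.742, 0.0]
ft_force: [0.1, 0.6, -0.9]
width: 0.136
t 10.55 p [ 0.5701 -0.1581  0.0758] yang 5.79 tilt [ 0.0195 -0.0046] q7 -0.240 F [ 0.0556  0.6044 -0.8995] w 0.0119
delta tool mm [ 0.1417 -0.0434  4.8407]
turn units about tool z -0.002660696178261901
```

View pics/w7.png

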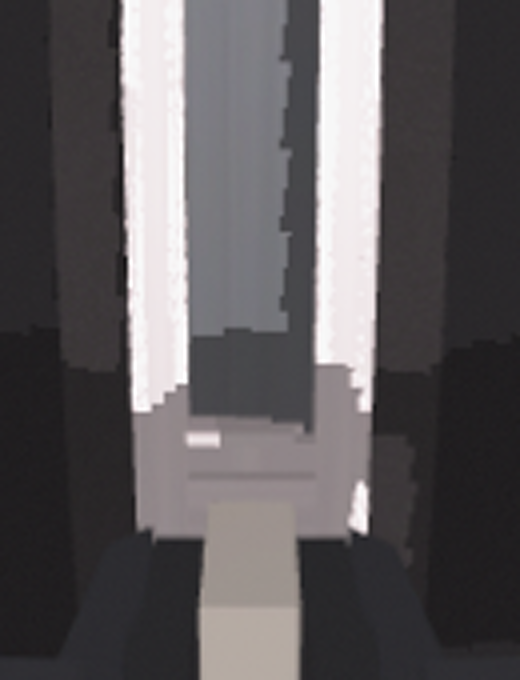

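The block at (253,208) lies in line with the slot. I'll carry on down in small steps, watching the force.

```bash
python3 -m pendant '{"fingers":[1,1,1,1,1],"delta_pos":[[0,0,0.003],[0,0,0.003],[0,0,0.003],[0,0,0],[0,0,0]],"angular":[[0,0,0],[0,0,0],[0,0,0],[0,0,0],[0,0,0]]}'; python3 -c "
from h import *
rep([.57,-.158,.071],5.8)"; python3 -m pendant '{"fingers":[1,1,1,1,1,1],"delta_pos":[[0,0,0.002],[0,0,0.002],[0,0,0.002],[0,0,0],[0,0,0],[0,0,0]],"angular":[[0,0,0],[0,0,0],[0,0,0],[0,0,0],[0,0,0],[0,0,0]]}'; python3 -c "
from h import *
rep([.57,-.158,.071],5.8)"
```

```text
time_s: 11.1
position: [0.5698, -0.1581, 0.0666]
orientation: [-0.0, 0.671, 0.742, -0.0]
ft_force: [-0.0, 0.5, -1.2]
width: 0.135
t 11.1 p [ 0.5698 -0.1581  0.0666] yang 5.79 tilt [-0.0121  0.0019] q7 -0.248 F [-0.0203  0.5128 -1.2417] w 0.0119
delta tool mm [ 0.0716  0.1832 -4.4246]
turn units about tool z -0.0023674405900578678
time_s: 11.7
position: [0.57, -0.1581, 0.0608]
orientation: [0.0, 0.671, 0.742, 0.0]
ft_force: [0.8, -0.0, -0.8]
width: 0.134
t 11.7 p [ 0.57   -0.1581  0.0608] yang 5.79 tilt [ 0.0099 -0.0033] q7 -0.253 F [ 0.7585 -0.05   -0.8433] w 0.0118
delta tool mm [  0.1315   0.0573 -10.2205]
turn units about tool z -0.002584513337342287
```

```bash
python3 -m pendant '{"fingers":[1,1,1,1,1],"delta_pos":[[0,0,0.001],[0,0,0.001],[0,0,0.001],[0,0,0],[0,0,0]],"angular":[[0,0,0],[0,0,0],[0,0,0],[0,0,0],[0,0,0]]}'; python3 -c "
from h import *
rep([.57,-.158,.071],5.8)"; python3 -m pendant '{"fingers":[1,1,1,1,1],"delta_pos":[[0,0,0.001],[0,0,0.001],[0,0,0.001],[0,0,0],[0,0,0]],"angular":[[0,0,0],[0,0,0],[0,0,0],[0,0,0],[0,0,0]]}'; python3 -c "
from h import *
rep([.57,-.158,.071],5.8)"; python3 -m pendant '{"fingers":[1,1,1,1,1],"delta_pos":[[0,0,0.001],[0,0,0.001],[0,0,0.001],[0,0,0],[0,0,0]],"angular":[[0,0,0],[0,0,0],[0,0,0],[0,0,0],[0,0,0]]}'; python3 -c "
from h import *
rep([.57,-.158,.071],5.8)
c=camera('scene');crop(c,140,80,110,110,6,'pics/s8.png')"
```

```text
time_s: 12.2
position: [0.5699, -0.1581, 0.0577]
orientation: [0.0, 0.671, 0.742, -0.0]
ft_force: [0.6, 0.7, -0.3]
width: 0.131
t 12.2 p [ 0.5699 -0.1581  0.0577] yang 5.78 tilt [-0.0005 -0.0019] q7 -0.255 F [ 0.5736  0.6653 -0.3284] w 0.0115
delta tool mm [  0.1349   0.1304 -13.3165]
turn units about tool z -0.0034253332710250106
time_s: 12.7
position: [0.5699, -0.1581, 0.0547]
orientation: [0.0, 0.671, 0.742, -0.0]
ft_force: [0.4, -0.1, -0.8]
width: 0.135
t 12.7 p [ 0.5699 -0.1581  0.0547] yang 5.78 tilt [ 0.001  -0.0022] q7 -0.258 F [ 0.3512 -0.0647 -0.7641] w 0.0119
delta tool mm [  0.1296   0.1211 -16.3066]
turn units about tool z -0.0033359346146767167
time_s: 13.2
position: [0.5699, -0.1581, 0.0517]
orientation: [-0.0, 0.671, 0.742, -0.0]
ft_force: [-0.0, 0.3, -1.4]
width: 0.132
t 13.2 p [ 0.5699 -0.1581  0.0517] yang 5.79 tilt [-0.0031 -0.0033] q7 -0.260 F [-0.023   0.2926 -1.402 ] w 0.0116
delta tool mm [  0.123    0.149  -19.3089]
turn units about tool z -0.0023874988695069986
```

View pics/s8.png

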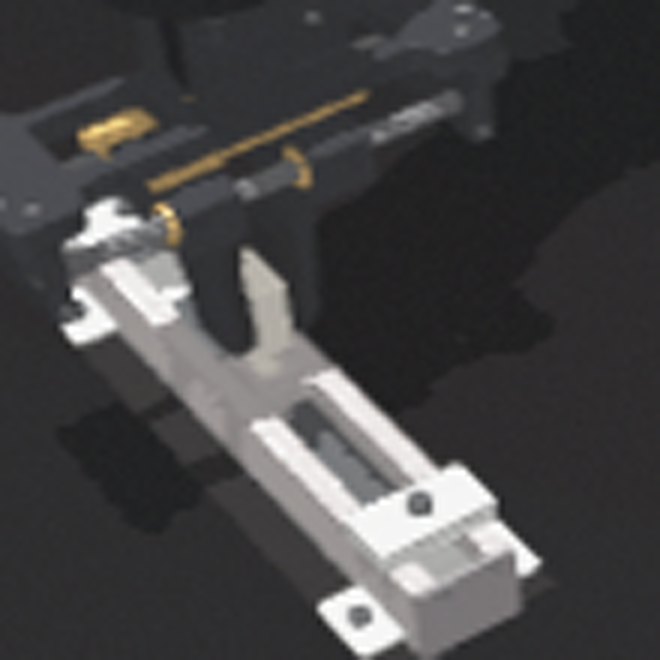

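```bash
python3 -m pendant '{"fingers":[1,1,1,1],"delta_pos":[[0,0,0.001],[0,0,0.001],[0,0,0],[0,0,0]],"angular":[[0,0,0],[0,0,0],[0,0,0],[0,0,0]]}'; python3 -c "
from h import *
rep()"; python3 -m pendant '{"fingers":[1,1,1,1],"delta_pos":[[0,0,0.001],[0,0,0.001],[0,0,0],[0,0,0]],"angular":[[0,0,0],[0,0,0],[0,0,0],[0,0,0]]}'; python3 -c "
from h import *
rep()
for i in range(8):
    camera('top');rep()"
```

```text
time_s: 13.65
position: [0.5699, -0.1581, 0.0497]
orientation: [0.0, 0.671, 0.742, 0.0]
ft_force: [0.9, -0.2, -0.8]
width: 0.134
t 13.65 p [ 0.5699 -0.1581  0.0497] yang 5.79 tilt [ 0.0055 -0.0036] q7 -0.262 F [ 0.8706 -0.1575 -0.7683] w 0.0118
time_s: 14.05
position: [0.57, -0.1582, 0.0478]
orientation: [0.0, 0.671, 0.742, 0.0]
ft_force: [-0.9, -0.2, 0.7]
width: 0.137
t 14.05 p [ 0.57   -0.1582  0.0478] yang 5.78 tilt [ 0.0083 -0.007 ] q7 -0.264 F [-0.911  -0.154   0.6782] w 0.0121
t 14.1 p [ 0.57   -0.1582  0.0478] yang 5.78 tilt [ 0.0116 -0.0065] q7 -0.264 F [0.0382 0.0935 0.7272] w 0.0118
t 14.15 p [ 0.57   -0.1582  0.0478] yang 5.78 tilt [ 0.0099 -0.0053] q7 -0.264 F [-0.3672  0.2833  0.3558] w 0.0116
t 14.2 p [ 0.57   -0.1582  0.0478] yang 5.78 tilt [ 0.0141 -0.0056] q7 -0.264 F [ 0.0506 -0.4356  1.2685] w 0.0117
t 14.25 p [ 0.57   -0.1581  0.0478] yang 5.79 tilt [ 0.0106 -0.0038] q7 -0.264 F [0.2613 0.0973 1.8176] w 0.0119
t 14.3 p [ 0.57   -0.1582  0.0478] yang 5.78 tilt [ 0.0127 -0.0052] q7 -0.264 F [-0.4567 -0.4877  0.9475] w 0.0117
t 14.35 p [ 0.57   -0.1581  0.0478] yang 5.79 tilt [ 0.012  -0.0052] q7 -0.264 F [-0.2654 -0.3455  1.9122] w 0.0117
t 14.4 p [ 0.57   -0.1582  0.0478] yang 5.78 tilt [ 0.0113 -0.004 ] q7 -0.264 F [0.0892 0.1279 0.3234] w 0.0119
t 14.45 p [ 0.57   -0.1581  0.0478] yang 5.79 tilt [ 0.0118 -0.0042] q7 -0.264 F [-0.4887  0.1663  1.458 ] w 0.0119
```

```bash
python3 -m pendant '{"fingers":[1,1,1,1,1,1,1],"delta_pos":[[0,0,0.001],[0,0,0.001],[0,0,0.001],[0,0,0.001],[0,0,0.001],[0,0,0],[0,0,0]],"angular":[[0,0,0],[0,0,0],[0,0,0],[0,0,0],[0,0,0],[0,0,0],[0,0,0]]}'; python3 -c "
from h import *
for i in range(4):
    camera('top');rep()"; python3 -m pendant '{"fingers":[1,1,1,1,1],"delta_pos":[[0,0,0.001],[0,0,0.001],[0,0,0.0005],[0,0,0],[0,0,0]],"angular":[[0,0,0],[0,0,0],[0,0,0],[0,0,0],[0,0,0]]}'; python3 -c "
from h import *
for i in range(6):
    camera('top');rep()"
```

```text
time_s: 15.15
position: [0.57, -0.1581, 0.0429]
orientation: [0.0, 0.671, 0.742, 0.0]
ft_force: [-0.4, 0.8, 5.2]
width: 0.131
t 15.2 p [ 0.57   -0.1582  0.043 ] yang 5.78 tilt [ 0.0211 -0.0101] q7 -0.268 F [-1.7609 -0.2349  5.7911] w 0.0114
t 15.25 p [ 0.5701 -0.1582  0.043 ] yang 5.78 tilt [ 0.0225 -0.0112] q7 -0.268 F [-1.0677  0.4164  4.4593] w 0.0118
t 15.3 p [ 0.57   -0.1582  0.0429] yang 5.79 tilt [ 0.0195 -0.0092] q7 -0.268 F [-0.8707  1.7441  4.97  ] w 0.0119
t 15.35 p [ 0.5701 -0.1581  0.043 ] yang 5.79 tilt [ 0.0252 -0.0088] q7 -0.268 F [0.1157 0.4031 5.8203] w 0.0120
time_s: 15.85
position: [0.5701, -0.1581, 0.0407]
orientation: [0.0, 0.671, 0.742, 0.0]
ft_force: [-0.8, 0.5, 7.2]
width: 0.133
t 15.9 p [ 0.5701 -0.1582  0.0407] yang 5.78 tilt [ 0.0279 -0.0166] q7 -0.270 F [-1.1644  0.3903  7.6461] w 0.0118
t 15.95 p [ 0.5701 -0.1582  0.0407] yang 5.78 tilt [ 0.029  -0.0183] q7 -0.270 F [-2.1191 -0.4662  7.0733] w 0.0118
t 16.0 p [ 0.5701 -0.1581  0.0407] yang 5.78 tilt [ 0.0309 -0.0154] q7 -0.270 F [-1.0073  0.0612  7.5461] w 0.0119
t 16.05 p [ 0.5701 -0.1581  0.0407] yang 5.79 tilt [ 0.0273 -0.0175] q7 -0.270 F [-1.8011 -0.2582  8.204 ] w 0.0116
t 16.1 p [ 0.5701 -0.1581  0.0407] yang 5.79 tilt [ 0.0268 -0.0168] q7 -0.270 F [-1.3282 -0.6886  6.1769] w 0.0114
t 16.15 p [ 0.5701 -0.1581  0.0407] yang 5.79 tilt [ 0.0279 -0.0158] q7 -0.270 F [-1.5684  0.0356  7.5848] w 0.0118
```

```bash
python3 -m pendant '{"fingers":[1,1,1,1],"delta_pos":[[0,0,0.0006],[0,0,0.0006],[0,0,0],[0,0,0]],"angular":[[0,0,0],[0,0,0],[0,0,0],[0,0,0]]}'; python3 -c "
from h import *
F=[]
for i in range(8):
    c=camera('wrist');F.append(monitor.get_state()['ft_force'])
rep();print(np.mean(F,0));crop(c,195,100,130,170,4,'pics/w9.png')"
```

```text
time_s: 16.55
position: [0.5701, -0.1581, 0.0396]
orientation: [0.0, 0.671, 0.742, 0.0]
ft_force: [-2.1, 0.5, 7.7]
width: 0.134
t 16.95 p [ 0.5701 -0.1582  0.0396] yang 5.79 tilt [ 0.0316 -0.0213] q7 -0.271 F [-1.7706  0.2947  8.1307] w 0.0116
[-1.4855  0.2024  8.4367]
```

View pics/w9.png

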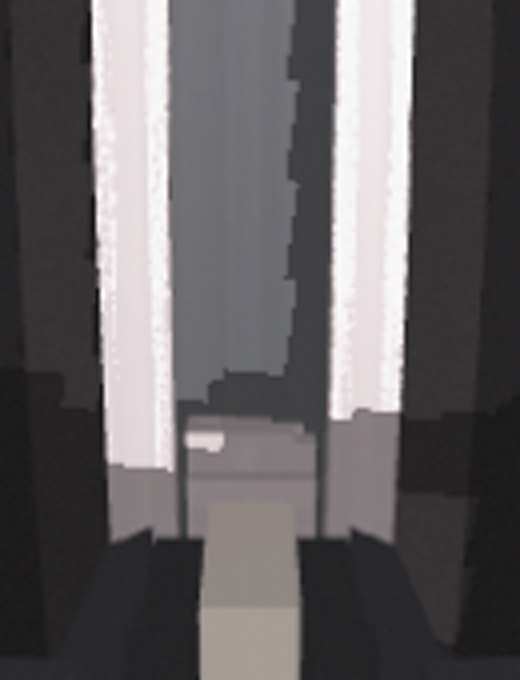

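The view shows the block at (253,215), below the lips with a thin gap on each side. The spring reads about 9.3 N, so its depth is about 7.9 mm. Next is the clockwise turn (+z about the tool).

```bash
python3 -m pendant '{"fingers":[1,1,1,1,1,1],"delta_pos":[[0,0,0],[0,0,0],[0,0,0],[0,0,0],[0,0,0],[0,0,0]],"angular":[[0,0,0.7],[0,0,0.7],[0,0,0.8],[0,0,0.8],[0,0,0],[0,0,0]]}'; python3 -c "
from h import *
rep();print(monitor.get_state()['ft_torque'])"; python3 -m pendant '{"fingers":[1,1,1,1,1,1],"delta_pos":[[0,0,0],[0,0,0],[0,0,0],[0,0,0],[0,0,0],[0,0,0]],"angular":[[0,0,0.8],[0,0,0.8],[0,0,0.7],[0,0,0.7],[0,0,0],[0,0,0]]}'; python3 -c "
from h import *
rep();print(monitor.get_state()['ft_torque'])"
```

```text
time_s: 17.55
position: [0.5704, -0.1581, 0.0397]
orientation: [0.001, 0.762, 0.648, 0.0]
ft_force: [-1.5, 0.7, 7.8]
width: 0.13
t 17.55 p [ 0.5704 -0.1581  0.0397] yang -9.21 tilt [ 0.0604 -0.0304] q7 -0.452 F [-1.5145  0.6533  7.8243] w 0.0114
[ 0.0247  0.1978 -0.0199]
time_s: 18.15
position: [0.5706, -0.1582, 0.0398]
orientation: [0.001, 0.84, 0.543, 0.0]
ft_force: [-1.0, 0.5, 7.6]
width: 0.14
t 18.15 p [ 0.5706 -0.1582  0.0398] yang -24.21 tilt [ 0.0845 -0.0288] q7 -0.626 F [-1.0166  0.5258  7.6328] w 0.0123
[-0.0077  0.2038  0.012 ]
```

```bash
python3 -m pendant '{"fingers":[1,1,1,1,1,1],"delta_pos":[[0,-0.0004,0.0002],[0,0,0],[0,0,0],[0,0,0],[0,0,0],[0,0,0]],"angular":[[0,0,0.8],[0,0,0.8],[0,0,0.7],[0,0,0.7],[0,0,0],[0,0,0]]}'; python3 -c "
from h import *
rep();print(monitor.get_state()['ft_torque'])"; python3 -m pendant '{"fingers":[1,1,1,1,1,1],"delta_pos":[[0,0,0],[0,0,0],[0,0,0],[0,0,0],[0,0,0],[0,0,0]],"angular":[[0,0,0.8],[0,0,0.8],[0,0,0.7],[0,0,0.7],[0,0,0],[0,0,0]]}'; python3 -c "
from h import *
rep();print(monitor.get_state()['ft_torque'])"
```

```text
time_s: 18.75
position: [0.5705, -0.1581, 0.0397]
orientation: [0.001, 0.903, 0.429, 0.001]
ft_force: [-1.1, 0.2, 9.6]
width: 0.135
t 18.75 p [ 0.5705 -0.1581  0.0397] yang -39.21 tilt [ 0.1235 -0.0332] q7 -0.795 F [-1.1203  0.2268  9.5881] w 0.0119
[-0.0131  0.0718  0.0335]
time_s: 19.35
position: [0.5706, -0.1581, 0.0397]
orientation: [0.001, 0.952, 0.307, 0.001]
ft_force: [-0.8, 0.5, 8.8]
width: 0.132
t 19.35 p [ 0.5706 -0.1581  0.0397] yang -54.21 tilt [ 0.1293 -0.0321] q7 -0.959 F [-0.8046  0.5174  8.8414] w 0.0116
[ 0.0153 -0.0062 -0.0071]
```

Sixty degrees done and no resistance; thirty remain.

```bash
python3 -m pendant '{"fingers":[1,1,1,1,1,1],"delta_pos":[[0,0,0],[0,0,0],[0,0,0],[0,0,0],[0,0,0],[0,0,0]],"angular":[[0,0,0.8],[0,0,0.8],[0,0,0.7],[0,0,0.7],[0,0,0],[0,0,0]]}'; python3 -c "
from h import *
rep();print(monitor.get_state()['ft_torque'])"; python3 -m pendant '{"fingers":[1,1,1,1,1,1],"delta_pos":[[0,0,0],[0,0,0],[0,0,0],[0,0,0],[0,0,0],[0,0,0]],"angular":[[0,0,0.8],[0,0,0.8],[0,0,0.7],[0,0,0.7],[0,0,0],[0,0,0]]}'; python3 -c "
from h import *
rep([.57,-.1581,.0396],-84.2);print(monitor.get_state()['ft_torque'])
c=camera('wrist');cv2.imwrite('pics/w10.png',c['frame'][:,:,::-1]);c=camera('scene');crop(c,140,80,110,110,6,'pics/s10.png')"
```

```text
time_s: 19.95
position: [0.5706, -0.1581, 0.0396]
orientation: [0.0, 0.984, 0.18, 0.001]
ft_force: [0.1, 0.7, 8.7]
width: 0.133
t 19.95 p [ 0.5706 -0.1581  0.0396] yang -69.21 tilt [ 0.1322 -0.033 ] q7 -1.120 F [0.088  0.7059 8.7196] w 0.0117
[ 0.0724  0.0563 -0.0373]
time_s: 20.55
position: [0.5707, -0.1581, 0.0397]
orientation: [0.0, 0.999, 0.051, 0.001]
ft_force: [-0.8, -0.1, 7.5]
width: 0.134
t 20.55 p [ 0.5707 -0.1581  0.0397] yang -84.21 tilt [ 0.14   -0.0372] q7 -1.279 F [-0.8251 -0.0748  7.5353] w 0.0118
delta tool mm [-0.6455 -0.094   0.0802]
turn units about tool z -0.0015962866690585997
[ 0.1178  0.0801 -0.0065]
```

View pics/w10.png

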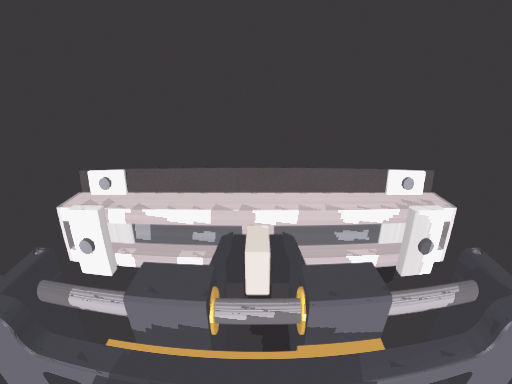

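View pics/s10.png

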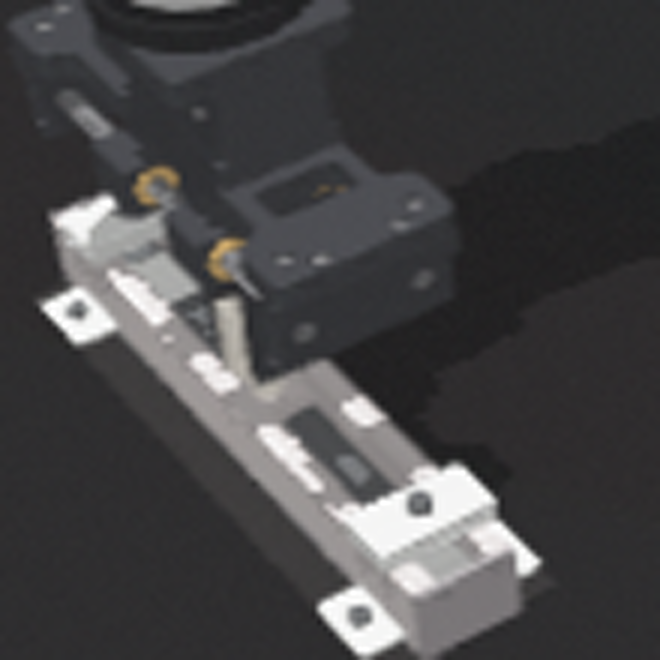

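Clear turn: the rail runs level in the wrist view with the tab at (258,260) square across it. Now I'll centre it slightly and let it rise.

```bash
python3 -m pendant '{"fingers":[1,1,1,1,1,1,1],"delta_pos":[[-0.0004,0,0],[0,0,-0.001],[0,0,-0.001],[0,0,-0.001],[0,0,-0.001],[0,0,0],[0,0,0]],"angular":[[0,0,0],[0,0,0],[0,0,0],[0,0,0],[0,0,0],[0,0,0],[0,0,0]]}'; python3 -c "
from h import *
F=[]
for i in range(4):
    c=camera('wrist');F.append(monitor.get_state()['ft_force'])
rep();print(np.mean(F,0))"; python3 -m pendant '{"fingers":[1,1,1,1],"delta_pos":[[0,0,-0.0005],[0,0,0],[0,0,0],[0,0,0]],"angular":[[0,0,0],[0,0,0],[0,0,0],[0,0,0]]}'; python3 -c "
from h import *
F=[]
for i in range(4):
    c=camera('wrist');F.append(monitor.get_state()['ft_force'])
rep();print(np.mean(F,0))"
```

```text
time_s: 21.35
position: [0.5705, -0.158, 0.0433]
orientation: [0.0, 0.999, 0.051, 0.001]
ft_force: [1.6, 0.9, 5.6]
width: 0.133
t 21.55 p [ 0.5704 -0.1581  0.0432] yang -84.20 tilt [ 0.1539 -0.0224] q7 -1.279 F [0.9897 0.0819 4.5572] w 0.0121
[1.4243 0.1532 4.9672]
time_s: 21.95
position: [0.5702, -0.158, 0.0436]
orientation: [0.0, 0.999, 0.051, 0.001]
ft_force: [4.3, 0.0, 6.2]
width: 0.135
t 22.15 p [ 0.5696 -0.1581  0.0435] yang -84.21 tilt [ 0.0603 -0.0114] q7 -1.279 F [3.1674 0.6268 4.8609] w 0.0119
[3.8988 0.0302 4.845 ]
```

```bash
python3 -m pendant '{"fingers":[1,1,1,1],"delta_pos":[[0,0,0],[0,0,0],[0,0,0],[0,0,0]],"angular":[[0,0,0],[0,0,0],[0,0,0],[0,0,0]]}'; python3 -c "
from h import *
F=[]
for i in range(6):
    c=camera('wrist');F.append(monitor.get_state()['ft_force'])
rep();print(np.mean(F,0));print(monitor.get_state()['ft_torque']);cv2.imwrite('pics/w11.png',c['frame'][:,:,::-1])
s,p,R=st()
crop(c,205,170,110,100,7,'pics/w11n.png')"
```

```text
time_s: 22.55
position: [0.5692, -0.1581, 0.0433]
orientation: [0.0, 0.999, 0.05, 0.0]
ft_force: [2.9, 0.1, 5.6]
width: 0.136
t 22.85 p [ 0.5691 -0.1581  0.0433] yang -84.22 tilt [ 0.0009 -0.006 ] q7 -1.279 F [3.2072 0.2508 5.0843] w 0.0117
[3.5354 0.099  5.1606]
[ 0.0326 -0.8946 -0.0089]
```

View pics/w11n.png

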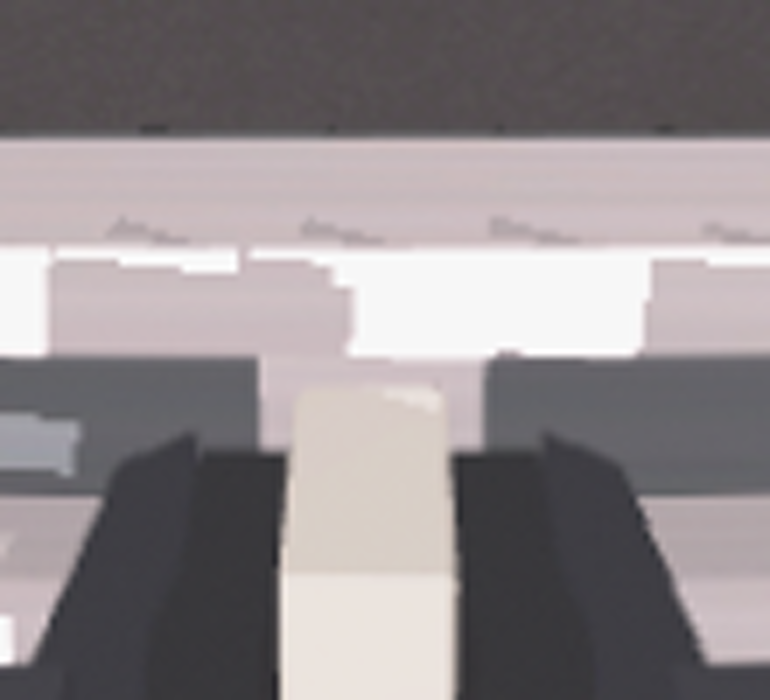

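The block is across the slot with the lips entering its grooves, but there is a 3.5 N side load in x because the TCP crept 1 mm to -x. I'll shift it back.

```bash
python3 -m pendant '{"fingers":[1,1,1,1,1],"delta_pos":[[0.0006,0,0],[0.0006,0,0],[0,0,0],[0,0,0],[0,0,0]],"angular":[[0,0,0],[0,0,0],[0,0,0],[0,0,0],[0,0,0]]}'; python3 -c "
from h import *
F=[]
for i in range(6):
    c=camera('wrist');F.append(monitor.get_state()['ft_force'])
rep([.57,-.1581,.0445],-84.2);print(np.mean(F,0));print(monitor.get_state()['ft_torque'])"
```

```text
time_s: 23.35
position: [0.5694, -0.158, 0.0431]
orientation: [-0.0, 0.999, 0.05, -0.001]
ft_force: [2.8, -1.1, 5.8]
width: 0.135
t 23.65 p [ 0.5694 -0.1581  0.0431] yang -84.23 tilt [-0.107  -0.0042] q7 -1.279 F [1.7818 0.2191 5.0755] w 0.0118
delta tool mm [ 0.6264  0.0939 -1.3512]
turn units about tool z -0.005948537033387424
[ 2.3661 -0.2032  5.0374]
[-0.1176 -0.6145  0.0432]
```

```bash
python3 -m pendant '{"fingers":[1,1,1,1,1],"delta_pos":[[0.0007,0,0],[0,0,0],[0,0,0],[0,0,0],[0,0,0]],"angular":[[0,0,0],[0,0,0],[0,0,0],[0,0,0],[0,0,0]]}'; python3 -c "
from h import *
F=[]
for i in range(8):
    c=camera('wrist');F.append(monitor.get_state()['ft_force'])
rep([.57,-.1581,.0445],-84.2);print(np.mean(F,0));print(monitor.get_state()['ft_torque'])"
```

```text
time_s: 24.15
position: [0.5695, -0.1581, 0.043]
orientation: [-0.0, 0.999, 0.05, -0.002]
ft_force: [1.4, -0.5, 5.4]
width: 0.132
t 24.55 p [ 0.5695 -0.1581  0.043 ] yang -84.23 tilt [-0.1754 -0.0032] q7 -1.279 F [ 2.4842 -0.6772  5.0037] w 0.0118
delta tool mm [ 0.5318  0.09   -1.488 ]
turn units about tool z -0.006935322092181196
[ 1.9046 -0.2695  5.0152]
[-0.082  -0.3894  0.0118]
```

```bash
cat > m.py <<'E'
from h import *
F=[]
for i in range(6):
    c=camera('wrist');F.append(monitor.get_state()['ft_force'])
rep();print("meanF",np.mean(F,0),"max",np.max(np.abs(F),0))
E
python3 -m pendant '{"fingers":[1,1,1,1],"delta_pos":[[0,0,-0.0005],[0,0,0],[0,0,0],[0,0,0]],"angular":[[0,0,0],[0,0,0],[0,0,0],[0,0,0]]}';python3 m.py; python3 -m pendant '{"fingers":[1,1,1,1],"delta_pos":[[0,0,-0.0005],[0,0,0],[0,0,0],[0,0,0]],"angular":[[0,0,0],[0,0,0],[0,0,0],[0,0,0]]}';python3 m.py
```

```text
time_s: 24.95
position: [0.5696, -0.158, 0.0435]
orientation: [-0.0, 0.999, 0.05, -0.001]
ft_force: [-0.2, -0.7, 3.8]
width: 0.135
t 25.25 p [ 0.5697 -0.158   0.0435] yang -84.23 tilt [-0.1431 -0.001 ] q7 -1.279 F [-1.6668 -1.1838  4.7728] w 0.0120
meanF [-1.1119 -1.2148  4.732 ] max [1.8605 1.6486 5.8303]
time_s: 25.65
position: [0.57, -0.1579, 0.0441]
orientation: [-0.0, 0.999, 0.05, -0.001]
ft_force: [-3.7, -1.6, 4.1]
width: 0.134
t 25.95 p [ 0.5709 -0.1577  0.0442] yang -84.21 tilt [-0.023  0.01 ] q7 -1.279 F [-3.5756 -2.1702  3.3488] w 0.0118
meanF [-3.019  -1.3784  4.2701] max [3.5756 2.1702 4.8206]
```

```bash

python3 -m pendant '{"fingers":[1,1,1,1],"delta_pos":[[-0.0008,0,-0.0003],[0,0,0],[0,0,0],[0,0,0]],"angular":[[0,0,0],[0,0,0],[0,0,0],[0,0,0]]}';python3 m.py; python3 -m pendant '{"fingers":[1,1,1,1],"delta_pos":[[-0.0002,0,-0.0004],[0,0,0],[0,0,0],[0,0,0]],"angular":[[0,0,0],[0,0,0],[0,0,0],[0,0,0]]}';python3 m.py
```

```text
time_s: 26.35
position: [0.5707, -0.1577, 0.0444]
orientation: [-0.0, 0.999, 0.051, 0.0]
ft_force: [-0.3, -1.2, -3.1]
width: 0.131
t 26.65 p [ 0.5706 -0.1577  0.0444] yang -84.20 tilt [0.0423 0.0071] q7 -1.279 F [ 0.9743 -1.0399 -5.7819] w 0.0121
meanF [ 0.1432 -0.7082 -4.5876] max [0.9743 1.1378 5.7819]
time_s: 27.05
position: [0.5706, -0.1577, 0.0445]
orientation: [-0.0, 0.999, 0.051, 0.0]
ft_force: [4.5, -1.2, -16.1]
width: 0.136
t 27.35 p [ 0.5705 -0.1577  0.0445] yang -84.20 tilt [0.0516 0.0074] q7 -1.279 F [  4.5355  -0.4629 -16.8612] w 0.0118
meanF [  5.2618  -0.8507 -17.445 ] max [ 6.307   1.0946 17.9128]
```

The nut is on the lips and the pull is already about 16.5 N, so I'll hold and watch the force.

```bash
python3 -c "
from h import *
for i in range(3): camera('top');s=monitor.get_state();print(s['time_s'],np.array(s['ft_force']))"; python3 -m pendant '{"fingers":[1],"delta_pos":[[0,0,0]],"angular":[[0,0,0]]}'
```

```text
27.4 [  5.2576  -0.94   -17.9895]
27.45 [  5.2193   0.1528 -18.6992]
27.5 [  5.2113  -0.3774 -18.1131]
time_s: 27.6
position: [0.5705, -0.1577, 0.0445]
orientation: [-0.0, 0.999, 0.051, 0.0]
ft_force: [5.2, -1.1, -18.0]
width: 0.133
```

```bash
python3 -m pendant '{"fingers":[1,1,1],"delta_pos":[[-0.0003,0,0.0001],[0,0,0],[0,0,0]],"angular":[[0,0,0],[0,0,0],[0,0,0]]}';python3 m.py
```

```text
time_s: 27.9
position: [0.5705, -0.1577, 0.0445]
orientation: [-0.0, 0.999, 0.051, 0.001]
ft_force: [5.6, -0.7, -17.1]
width: 0.132
t 28.2 p [ 0.5705 -0.1577  0.0445] yang -84.20 tilt [0.0836 0.0083] q7 -1.279 F [  5.0766  -0.9699 -18.6453] w 0.0119
meanF [  5.0788  -0.8248 -17.9309] max [ 5.9685  1.0063 18.6453]
```

Held for over a second at about 17 N net of the nut's weight. Next I'll ease the pull, then let go.

```bash
python3 -m pendant '{"fingers":[1,1,1,1],"delta_pos":[[0.0002,0,0.0003],[0.0001,0,0.0003],[0,0,0],[0,0,0]],"angular":[[0,0,0],[0,0,0],[0,0,0],[0,0,0]]}';python3 m.py
```

```text
time_s: 28.6
position: [0.5705, -0.1578, 0.0445]
orientation: [-0.0, 0.999, 0.051, 0.001]
ft_force: [5.0, -0.2, -13.1]
width: 0.131
t 28.9 p [ 0.5706 -0.1577  0.0445] yang -84.20 tilt [0.0627 0.0031] q7 -1.279 F [  4.4925  -0.6491 -12.6943] w 0.0118
meanF [  4.6841  -0.1563 -12.9499] max [ 5.3023  0.6491 13.7174]
```

```bash
python3 -m pendant '{"fingers":[1,1,1,1],"delta_pos":[[0.0003,0,0.0005],[0,0,0.0004],[0,0,0.0003],[0,0,0]],"angular":[[0,0,0],[0,0,0],[0,0,0],[0,0,0]]}';python3 m.py
```

```text
time_s: 29.3
position: [0.5705, -0.1578, 0.0442]
orientation: [0.0, 0.999, 0.05, 0.0]
ft_force: [0.6, 1.0, 4.6]
width: 0.135
t 29.6 p [ 0.5705 -0.1579  0.0435] yang -84.21 tilt [ 0.0305 -0.0038] q7 -1.279 F [0.8705 1.6855 4.4479] w 0.0119
meanF [1.0682 1.6429 4.6928] max [1.9627 1.7842 5.1452]
```

```bash
python3 -m pendant '{"fingers":[1,1,1,1],"delta_pos":[[0,0,-0.0005],[0,0,0],[0,0,0],[0,0,0]],"angular":[[0,0,0],[0,0,0],[0,0,0],[0,0,0]]}';python3 m.py
```

```text
time_s: 30.0
position: [0.5705, -0.1578, 0.0436]
orientation: [0.0, 0.999, 0.051, 0.0]
ft_force: [2.4, 1.0, 4.7]
width: 0.133
t 30.3 p [ 0.5705 -0.1579  0.0436] yang -84.21 tilt [ 0.015  -0.0024] q7 -1.279 F [1.5796 1.0472 4.1422] w 0.0115
meanF [1.3762 1.719  4.6384] max [2.2147 2.4793 5.0284]
```

Still pressing about 1 mm under the lips, so I'll rise a bit more.

```bash
python3 -m pendant '{"fingers":[1,1,1,1],"delta_pos":[[0,0,-0.0005],[0,0,0],[0,0,0],[0,0,0]],"angular":[[0,0,0],[0,0,0],[0,0,0],[0,0,0]]}';python3 m.py;
```

```text
time_s: 30.7
position: [0.5704, -0.1579, 0.0441]
orientation: [0.0, 0.999, 0.05, 0.0]
ft_force: [2.8, 1.7, 4.3]
width: 0.132
t 31.0 p [ 0.5704 -0.1579  0.0441] yang -84.21 tilt [ 0.0096 -0.0015] q7 -1.279 F [1.3144 1.629  3.402 ] w 0.0115
meanF [1.2837 1.7065 3.8654] max [2.0333 3.1706 4.3345]
```

```bash
python3 -m pendant '{"fingers":[0.6,0.5,0.4,0.3,0.2,0.2,0.2,0.2],"delta_pos":[[0,0,0],[0,0,0],[0,0,0],[0,0,0],[0,0,0],[0,0,0],[0,0,0],[0,0,0]],"angular":[[0,0,0],[0,0,0],[0,0,0],[0,0,0],[0,0,0],[0,0,0],[0,0,0],[0,0,0]]}';python3 m.py;python3 -m pendant '{"fingers":[0,0,0,0,0,0,0,0],"delta_pos":[[0,0,-0.01],[0,0,-0.02],[0,0,-0.03],[0,0,-0.03],[0,0,-0.03],[0,0,0],[0,0,0],[0,0,0]],"angular":[[0,0,0],[0,0,0],[0,0,0],[0,0,0],[0,0,0],[0,0,0],[0,0,0],[0,0,0]]}'; python3 -c "
from h import *
rep()
c=camera('wrist');crop(c,180,100,150,140,5,'pics/w12.png');c=camera('scene');crop(c,140,80,110,110,6,'pics/s12.png')"
```

```text
time_s: 31.8
position: [0.5704, -0.1579, 0.0441]
orientation: [0.0, 0.999, 0.05, 0.0]
ft_force: [1.0, -0.4, -0.2]
width: 0.399
t 32.1 p [ 0.5703 -0.1579  0.0441] yang -84.21 tilt [ 0.0009 -0.0048] q7 -1.279 F [0.1147 0.0567 0.0484] w 0.0353
meanF [-0.0406 -0.0075 -0.093 ] max [0.3789 0.4642 1.5449]
time_s: 32.9
position: [0.5695, -0.1577, 0.1634]
orientation: [-0.0, 0.999, 0.051, -0.001]
ft_force: [-0.1, 0.2, -0.0]
width: 0.504
t 32.9 p [ 0.5695 -0.1577  0.1634] yang -84.21 tilt [-0.1035  0.0205] q7 -1.274 F [-0.1318  0.2346 -0.0153] w 0.0443
```

View pics/w12.png

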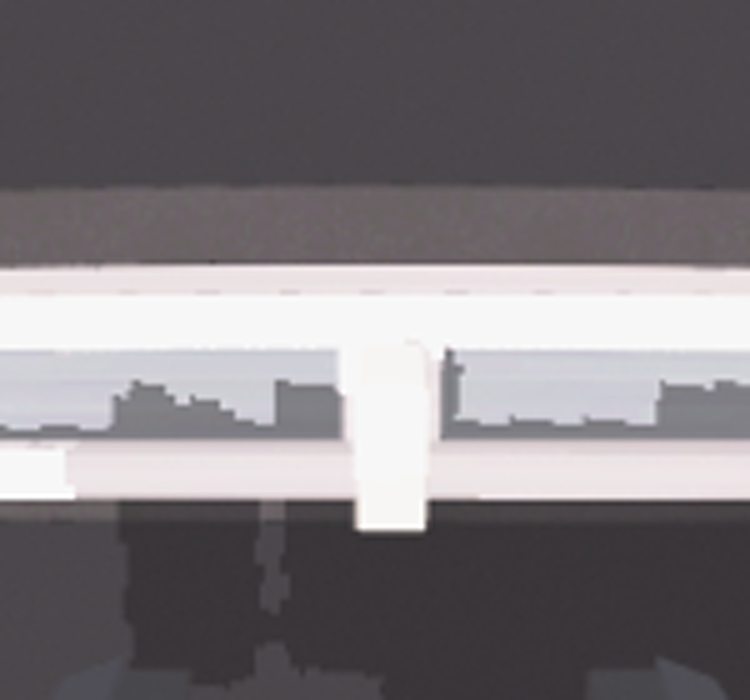

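View pics/s12.png

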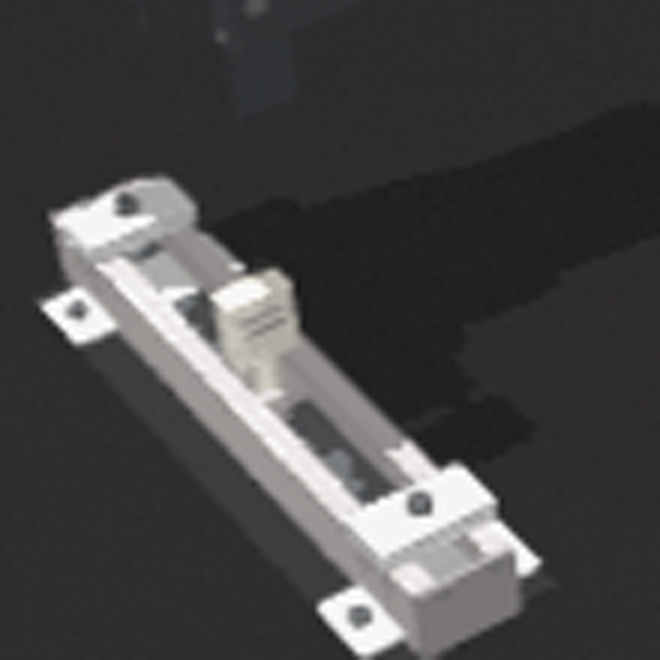

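The nut stands upright in the slot, turned across it, with the tab at about (257,190) in the wrist view. One numeric check, then I'll hand in.

```bash
python3 -c "
from h import *
c=camera('wrist');s,p,R=st();W=lambda x,y:((x+.5)/5+180-.5,(y+.5)/5+100-.5)
a=fonz(c,*W(357,528),.0718);b=fonz(c,*W(427,528),.0718);d=b-a
m=(a+b)/2;print(m,np.linalg.norm(d),np.degrees(np.arctan2(d[1],d[0])))
print('centre',m+.013*np.array([np.cos(np.radians(5.8)),np.sin(np.radians(5.8)),0]))
rep()
from bench import hand_in
print(hand_in())"
```

```text
[ 0.5591 -0.1601  0.0718] 0.012018989690732805 -84.21983891475524
centre [ 0.572  -0.1588  0.0718]
t 33.05 p [ 0.5695 -0.1577  0.163 ] yang -84.21 tilt [-0.1302  0.0263] q7 -1.274 F [ 0.1375  0.2556 -0.8518] w 0.0441
the job is handed in; nothing more can be done
None
```

The nut is locked in the rail, near midway between the clamp bars, and the job was handed in at about 33 s. No verdict was reported.

**What I did:** I gripped the nut by its tab and put it in lengthwise. I pressed it to about 7.9 mm below the rail's origin, where the spring read about 9.3 N. The quarter turn clockwise met no resistance. I let the nut rise onto the lips and pulled the tab for a little over a second, then eased off, opened the fingers and lifted clear.

**Pull:** It was about 15–18 N net of the nut's weight, with the highest single reading 17.8 N. That is slightly above 16 N but under the 20 N limit.

**Last checks:**
- **Position:** the nut stands upright and within about 2 mm of the slot's middle. The final camera measurement puts it about 2 mm off in x, while the arm's own reading at release was about 0.4 mm off.
- **Angle:** the tab is square across the slot to within about 0.1 degree.
- **Contact:** the wrist force was about zero after release, and the gripper is well above the rail.

**What went less well:**
- While the nut was rising, the arm crept about 1 mm sideways, with side loads up to about 4 N. During the pull the side load reached about 6 N. I re-centred it during the rise.
- I did not take a final picture of the puck and knob screw. The arm only passed well above or clear of them.

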